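Load a bur cassette under the sprung hold-down finger

ROBOT

A 7-joint arm with a two-finger parallel gripper is mounted at the origin on a cart in front of the work surface, level with it; the furniture and walls round the work are solid. World frame = base frame: x ahead of the robot, y to its left, z up, the work surface at z = 0. Lengths are in m, angles in rad, forces in N, time in s.
With the tool pointing down it reaches from about 0.425 to 0.875 m from the base axis. Payload 4.7 kg.
Tool frame: the origin (TCP) lies on the mounting face of the last link; the fingertips stand 182 mm ahead of it and the grasp point (between the pads) lies 164 mm ahead of it; z points along the fingers, y is the direction in which the jaws open and shut (so a half turn about z gives the same grasp; the last joint's range is limited). The gripper opens to 87 mm and grips with 3 to 60 N. Pads are 19 mm wide; open, the fingers measure 117 mm over their backs; the gripper's body (75 mm by 190 mm) begins 51 mm behind the grasp point.
Start: joints at [1.172, 0.321, -0.07, 1.45, 0.023, 1.371, -0.057], TCP at [0.261, -0.595, 0.405] pointing down, gripper open.
Joint ranges: [-2.86, 2.86], [-0.3, 2.09], [-1.38, 1.24], [0.06, 2.45], [-1.56, 4.7], [0.09, 2.05], [-2.69, 2.69]. Speed limits (rad/s): [2.57, 2.57, 3.14, 3.14, 3.14, 3.14, 3.14].

INTERFACE

Orientations are given as a rotation vector (axis times angle).
In Python, from bench import ctrl gives the robot as it stands. The module is installed in compiled form; this text tells all that it offers.
- The arm moves only by the tool play_rows, never from a script. Its argument "targets" is text: rows parted by semicolons, each of 7 numbers parted by spaces: the shift along the tool's x, y, z in cm, then the turn, a rotation vector about the tool's x, y, z in rad, then the opening, from -1 (shut) to 1 (fully open). In form: x y z ax ay az grip; .... A call has 1 to 20 rows; each row shifts and turns the pose as measured when the row begins, along the tool's axes as they then stand; what a row does not reach is not made up. A row lasts 1/8 s, in which the tool goes at most 62.5 mm and 10.7 degrees, less where a joint would pass 70% of its speed; a pose out of reach is approached as far as the arm can. A call is refused whole if a number of a shift passes 6.25 or a number of a turn 0.188, either way. A call with a gripper value outside its range is refused whole. The fingers move at their own pace and stop on an object; "newtons" is the grip in N (left out, the last holds). Time passes only in rows, so rows that do not move let the fingers close. It gives the time, the measured TCP pose, the force and the opening at its end, in the units of the state.
- ctrl.get_state(): the state, without advancing time (a new reading comes with each control period).
- ctrl.get_image(name): name is "scene" or "top"; returns a dict with "pixels" (400x640x3 uint8, blue, green, red), "depth" (400x640 float32, m along the optical axis (not along the pixel's ray), 0 where there is no reading), "intrinsics" (3x3 intrinsics, pixels), "k1" (the pictures are not rectified: a ray, as slopes to the right and down, at radius r is drawn at 1 + k1 r^2 times it, then the intrinsics apply), "R" (3x3) and "t" (3): a world point X has camera coordinates R X + t. Camera axes: x right, y down, z forward; pixel columns grow to the right and rows downward; lengths in m; the calibration is good to about 2 mm. A picture is of the moment at which its call begins.
- ctrl.close_job(): hands the job in, once; it reports no verdict.
The state is a dict: "time": time; "joint_positions": joint angles; "qd": joint speeds; "joint_torque": joint torques, N m; "position": TCP position; "tool_rot": TCP orientation; "ft_force": force on the tool from outside, world axes, zero at the start; "torque": the same for the moment, N m; "grip_width": opening from 0.0 (shut) to 1.0 (fully open).
Only numpy, scipy, OpenCV 4.12 (cv2) and the standard library are available. Lean on these libraries where they do the work, as an engineer would, in place of code of your own. Each camera call takes 0.05 s, during which the arm holds its last target.

TASK

Pick up the small steel bur cassette by its upright grip, set it flat between the two side rails of the stand with its sloping end facing the sprung hold-down finger, and gently slide it under the finger: the slope pushes the finger up, and the roller at the finger's end must then drop to the bottom of the cassette's cross notch and bear down there, without being pushed on past it. Never ram the finger, leave the other things on the worktop where they are, and let go of the cassette once it is held.

Things in the scene. Friction and masses are not known exactly. Their poses are not given: they have to be found in the camera images.
- cassette: loose steel bur cassette, 0.18 to 0.37 kg, a box 114 (x) x 46 (y) x 22 (z) mm; origin on its underside at mid width, 54 mm from the blunt end and 60 mm from the sloping end (+x), where the top slopes down from 22 mm at x = +32 to 4 mm at x = +60; between this slope and the notch the top is flat. Sliding it under the finger takes 3 to 15 N. More than 25 N between them bends the finger
- cassette_grip (a point): on the cassette's grip, an upright plastic block 30 (x) x 12 (y) mm centred at x = -36, y = 0 mm on the cassette, rising from its top at z = 22 to z = 58 mm; this point is at z = 45 mm, a good height for the middle of the finger pads
- cassette_notch (a point): bottom of the cassette's cross notch, at x = +8, y = 0, z = +14 mm on the cassette, where the roller comes to rest. The notch runs across the whole width, 8 mm deep: an upright wall at x = +13.5, a flat floor from +13.5 to +6, and a ramp from there up to the 22 mm top at x = -4. Pulling back is blocked by the upright wall; pushing on carries the roller up the ramp and out again
- stand: fixed metal stand with an open channel; origin under the middle line of the channel at worktop level, +x is the way the cassette slides in, +y towards the finger's bracket. Base plate x -125 to +105, y -42 to +70 mm, its top 8 mm above the worktop. No end stop
- channel (a point): on the middle line of the channel, on the plate's top (8 mm above the stand's origin). Two side rails, 8 mm high, 10 mm wide and as long as the plate, leave a channel 53 mm wide (y -26.5 to +26.5 mm), open at both ends
- bracket_rail (a point): middle of the top of the low rail (150 x 18 mm, at stand x = +10, y = +53, z = +16 mm) on which the finger's bracket is clamped. Bracket: 22 mm along x, y 41 to 70, up to 49 mm above the worktop. Its middle, and so the roller, may stand anywhere from x = -12 to +48 mm in the stand's frame; the place is not reported: find it by eye or by feel. The finger is damped: it drops in about 0.2 s
- finger (a joint): the hold-down finger's swing, rad: steel arm 8 mm thick from a hinge along x on the bracket (stand y = +48, z = +40 mm) to the channel's middle, where a free 12 mm ball roller sits beneath. 0: at rest, roller 10 mm above the plate; positive: lifted. About 0.075 with the roller on the notch floor of a cassette lying on the plate, 0.25 on its top. Spring: 4 N down in the notch, 6 N on the top
- kidney_dish: bystander: pale kidney dish 87 x 195 x 35 mm, at the front; origin at the centre of its underside
- nail_brush: bystander: nail brush 36 x 98 x 32 mm, at the front; origin at the centre of its underside
- bur_block: bystander: block with rotary bits 36 x 92 x 51 mm, at the back; origin at the centre of its underside
- oil_dropper: bystander: small dropper bottle 33 mm wide, 102 mm high, at the back; origin at the centre of its underside
- cup_white: bystander: small white waisted cup 42 mm wide, 32 mm high, at the back; origin at the centre of its underside

How it is judged:
By the outcome, as a careful person would: the job done as asked, in the order asked, and still so for the second after the job is handed in, with the robot touching nothing.
It also fails if it takes over 72 s, if anything falls off the work surface, if the arm or the gripper's body presses on something with over 40 N, if the wrist force passes 120 N, or if a joint passes its speed limit or range.

## Working session

There is one attempt and no reset: what is moved stays moved. The work goes in short steps, Python scripts to look and compute and a tool call to move; the robot and the scene stay as the last step left them, time stands still between calls to the robot, and variables do not carry over. Pictures are saved under pics/ and viewed, and the job is handed in when it is done.

Besides the shell and the picture viewer there is one more tool, called after "Call:" in YAML: its name, and indented under it one key for each argument. play_rows: Moves the arm, as the interface text tells. Its arguments: {"type":"object","properties":{"targets":{"type":"string"},"newtons":{"type":"number"}},"required":["targets"]}

```bash
mkdir -p pics; cat > h.py <<'E'
import numpy as np, cv2
from bench import ctrl
def snap(name,fn):
    im=ctrl.get_image(name); cv2.imwrite('pics/'+fn,im['pixels']); np.savez('pics/'+fn+'.npz',**{k:np.array(v) for k,v in im.items()}); return im
def cam_ray(im,u,v):
    K=np.array(im['intrinsics']);k1=float(im['k1'])
    d=np.array([(u-K[0,2])/K[0,0],(v-K[1,2])/K[1,1]]);r=d.copy()
    for _ in range(20): r=d/(1+k1*(r@r))
    R=np.array(im['R']);t=np.array(im['t'])
    return -R.T@t, R.T@np.array([r[0],r[1],1.])
def onplane(im,u,v,z):
    o,d=cam_ray(im,u,v); return o+d*(z-o[2])/d[2]
def bydepth(im,u,v):
    o,d=cam_ray(im,u,v); return o+d*float(im['depth'][int(round(v)),int(round(u))])
def proj(im,X):
    c=np.array(im['R'])@np.array(X)+np.array(im['t']); r=c[:2]/c[2]; r=r*(1+float(im['k1'])*(r@r)); K=np.array(im['intrinsics'])
    return np.array([K[0,0]*r[0]+K[0,2],K[1,1]*r[1]+K[1,2]])
def load(fn): return dict(np.load('pics/'+fn+'.npz'))
E
python3 - <<'E'
from h import *
for n in('top','scene'):
    im=snap(n,n+'0.png'); print(n,im['intrinsics'],im['k1'],im['R'],im['t'])
s=ctrl.get_state(); print(s)
E
```

```text
top [[388.96861346   0.         316.74507242]
 [  0.         388.96861346 202.52794462]
 [  0.           0.           1.        ]] 0.028352043269016303 [[-1.24279528e-02 -9.99919325e-01 -2.62489977e-03]
 [-9.77562706e-01  1.27020428e-02 -2.10261299e-01]
 [ 2.10277678e-01 -4.71133888e-05 -9.77641701e-01]] [0.0679994  0.5530709  0.82170673]
scene [[455.33082804   0.         309.91517672]
 [  0.         455.33082804 202.39971159]
 [  0.           0.           1.        ]] -0.08676520774002451 [[-0.73212174 -0.68105596  0.01267047]
 [-0.5294695   0.55726971 -0.63961904]
 [ 0.42855549 -0.47498763 -0.76858763]] [0.42738448 0.28508129 0.74622413]
{'time': 0.1, 'joint_positions': array([ 1.17211642,  0.32172684, -0.07008184,  1.45153542,  0.02264755,
        1.37082779, -0.05690201]), 'qd': array([ 0.00055609, -0.00131522,  0.00042391, -0.00172256,  0.0006643 ,
       -0.0003627 , -0.00035443]), 'joint_torque': array([ 1.56343858e-04, -4.92572236e+01, -4.05021999e-01, -3.13400209e+01,
       -6.38710661e-02,  3.95186269e-02,  6.25147482e-05]), 'position': array([ 0.26063911, -0.5952525 ,  0.40379377]), 'tool_rot': array([-3.07330313e+00, -6.43513063e-01,  7.66535009e-04]), 'ft_force': array([ 0.04182637, -0.88046956,  0.62698443]), 'torque': array([-0.02683488, -0.01520248, -0.03792891]), 'grip_width': 0.9997329915861621}
```

View pics/top0.png

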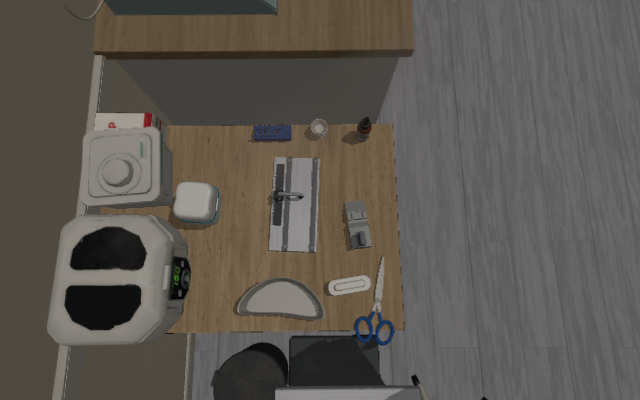

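View pics/scene0.png

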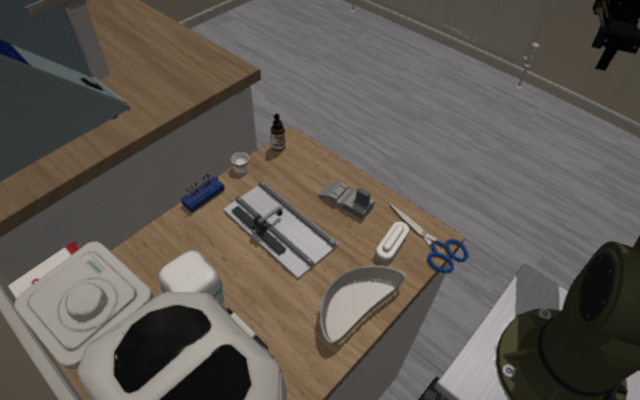

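```bash
python3 - <<'E'
from h import *
a=load('top0.png')['pixels'][140:262,255:385]; cv2.imwrite('pics/topz.png',cv2.resize(a,None,fx=4.8,fy=4.8,interpolation=cv2.INTER_CUBIC))
a=load('scene0.png')['pixels'][165:285,210:390]; cv2.imwrite('pics/scz.png',cv2.resize(a,None,fx=4.4,fy=4.4,interpolation=cv2.INTER_CUBIC))
E
```

```text
(no output)
```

View pics/topz.png

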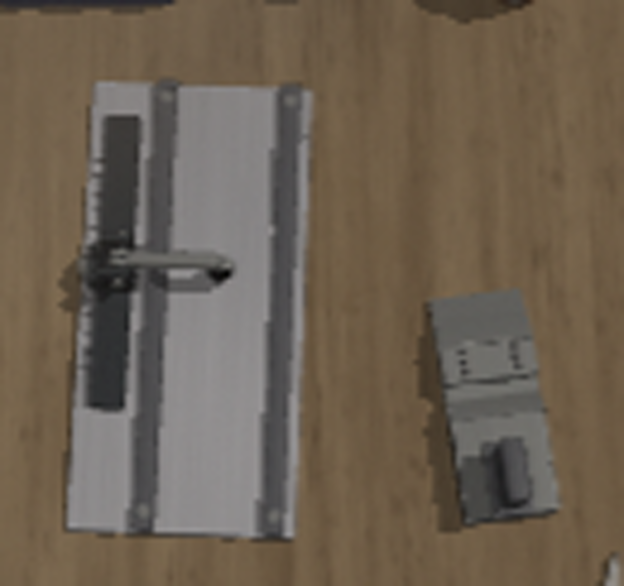

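View pics/scz.png

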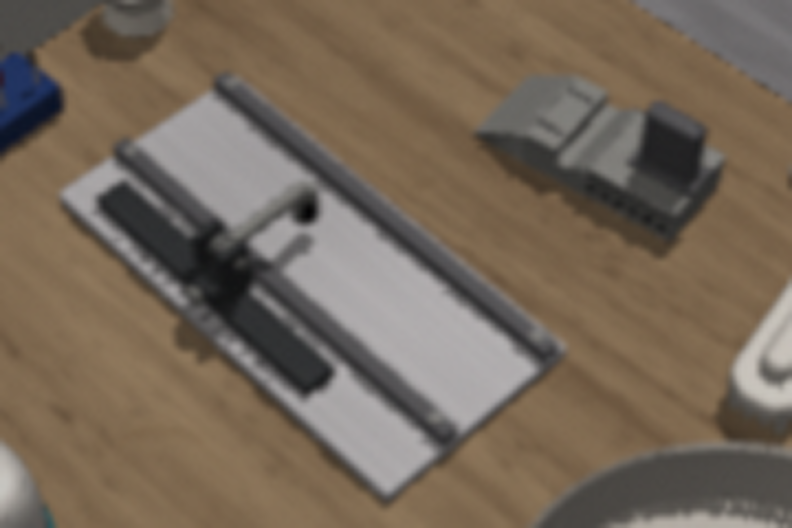

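```bash
cat > m.py <<'E'
from h import *
T=load('top0.png');S=load('scene0.png')
for im in(T,S): print('cam',-im['R'].T@im['t'])
ft=lambda p:(p[0]/4.8+255-.4,p[1]/4.8+140-.4)
fs=lambda p:(p[0]/4.4+210-.4,p[1]/4.4+165-.4)
def show(n,im,f,pts,z):
    for p in pts: print(n,p,np.round(onplane(im,*f(p),z)*1000,1))
show('plateT',T,ft,[(94,82),(313,92),(293,538),(66,530)],.008)
show('plateS',S,fs,[(60,197),(223,75),(564,350),(388,500)],.008)
show('railT top centre ends',T,ft,[(166,84),(290,88),(272,534),(140,531)],.016)
show('cas T blunt z22',T,ft,[(466,520),(559,508)],.022)
show('cas T slope end z4',T,ft,[(427,301),(521,289)],.004)
show('cas T notch wall z22',T,ft,[(445,385),(535,372)],.022)
show('grip T top',T,ft,[(513,438),(522,500),(498,440),(510,505)],.058)
show('grip S top',S,fs,[(657,101),(707,121),(696,137),(644,117)],.058)
show('roller T',T,ft,[(222,271)],.022)
show('roller S',S,fs,[(307,210)],.024)
show('arm T centreline z~44',T,ft,[(130,258),(215,262)],.044)
E
python3 m.py
```

```text
cam [0.36871999 0.0610075  0.91980266]
cam [0.14404086 0.48665281 0.75046689]
plateT (94, 82) [681.5 164.2   8. ]
plateT (313, 92) [674.7  52.1   8. ]
plateT (293, 538) [447.6  65.    8. ]
plateT (66, 530) [452.9 175.4   8. ]
plateS (60, 197) [676.7 166.8   8. ]
plateS (223, 75) [677.9  59.6   8. ]
plateS (564, 350) [445.1  68.4   8. ]
plateS (388, 500) [449.  178.3   8. ]
railT top centre ends (166, 84) [677.2 126.7  16. ]
railT top centre ends (290, 88) [674.3  63.8  16. ]
railT top centre ends (272, 534) [448.9  75.1  16. ]
railT top centre ends (140, 531) [451.2 138.7  16. ]
cas T blunt z22 (466, 520) [453.9 -18.1  22. ]
cas T blunt z22 (559, 508) [459.1 -62.9  22. ]
cas T slope end z4 (427, 301) [565.4  -3.6   4. ]
cas T slope end z4 (521, 289) [570.9 -50.9   4. ]
cas T notch wall z22 (445, 385) [519.6 -10.   22. ]
cas T notch wall z22 (535, 372) [525.4 -54.   22. ]
grip T top (513, 438) [488.2 -37.9  58. ]
grip T top (522, 500) [459.4 -41.   58. ]
grip T top (498, 440) [487.4 -31.   58. ]
grip T top (510, 505) [457.1 -35.4  58. ]
grip S top (657, 101) [484.5 -39.   58. ]
grip S top (707, 121) [460.  -45.3  58. ]
grip S top (696, 137) [457.7 -34.2  58. ]
grip S top (644, 117) [482.6 -27.2  58. ]
roller T (222, 271) [578.   98.4  22. ]
roller S (307, 210) [576.3  99.8  24. ]
arm T centreline z~44 (130, 258) [579.9 141.9  44. ]
arm T centreline z~44 (215, 262) [577.4 100.9  44. ]
```

Call:
play_rows:
  targets: "0 0 0 0 0 0.148 0.3;0 0 0 0 0 0.148 0.3;0 0 0 0 0 0 0.3"
  newtons: 40

```text
time: 0.48
position: [0.2605, -0.5949, 0.4017]
tool_rot: [-3.132, -0.172, 0.003]
ft_force: [0.0, -0.3, 0.7]
grip_width: 0.744
```

```bash
cat > d.py <<'E'
import sys
from h import *
from scipy.spatial.transform import Rotation as Ro
def rel(target,yaw=None):
    s=ctrl.get_state();R=Ro.from_rotvec(s['tool_rot']).as_matrix();p=s['position']
    print('t',round(s['time'],2),'p',np.round(p*1000,1),'xax',np.round(R[:,0],4),'zax',np.round(R[:,2],4),'yaw',round(np.arctan2(R[1,0],R[0,0]),4),'F',np.round(s['ft_force'],1),'T',np.round(s['torque'],2),'g',round(s['grip_width']*87,1))
    if target is not None: print('shift cm',np.round(R.T@(np.array(target)-p)*100,2))
    if yaw is not None:
        W=np.array([[np.cos(yaw),np.sin(yaw),0],[np.sin(yaw),-np.cos(yaw),0],[0,0,-1.]]).T
        W=np.array([[np.cos(yaw),np.sin(yaw),0],[np.sin(yaw),-np.cos(yaw),0],[0,0,-1.]])
        print('turn',np.round(Ro.from_matrix(R.T@W).as_rotvec(),4))
if __name__=='__main__':
    a=[float(x) for x in sys.argv[1:]]
    rel(a[:3] if len(a)>=3 else None,a[3] if len(a)>3 else None)
E
python3 d.py .473 -.037 .300 .118
```

```text
t 0.47 p [ 260.5 -594.9  401.7] xax [ 0.994   0.1093 -0.0017] zax [-0.0023  0.0048 -1.    ] yaw 0.1095 F [ 0.  -0.3  0.7] T [0.05 0.01 0.02] g 64.7
shift cm [ 27.24 -53.08  10.39]
turn [-0.005   0.0017 -0.0085]
```

Call:
play_rows:
  targets: "2.5 -4.9 0.5 0 0 0 0.3;2.5 -4.9 0.5 0 0 0 0.3;2.5 -4.9 0.5 0 0 0 0.3;2.5 -4.9 0.5 0 0 0 0.3;2.5 -4.9 0.5 0 0 0 0.3;2.5 -4.9 0.5 0 0 0 0.3;2.5 -4.9 0.5 0 0 0 0.3;2.5 -4.9 0.5 0 0 0 0.3;2.5 -4.9 0.5 0 0 0 0.3;2.5 -4.9 0.5 0 0 0 0.3;0 0 0 0 0 0 0.3;0 0 0 0 0 0 0.3"

```text
time: 1.98
position: [0.4523, -0.0614, 0.3496]
tool_rot: [-3.132, -0.229, 0.004]
ft_force: [0.2, -0.2, 1.2]
grip_width: 0.648
```

```bash
python3 d.py .473 -.037 .300 .118
```

```text
t 1.98 p [452.3 -61.4 349.6] xax [ 0.9894  0.1454 -0.0026] zax [-0.0028  0.0012 -1.    ] yaw 0.146 F [ 0.2 -0.2  1.2] T [0.04 0.   0.  ] g 56.4
shift cm [ 2.42 -2.1   4.96]
turn [-0.0016  0.0026  0.028 ]
```

Call:
play_rows:
  targets: "1.2 -1.1 1.7 0 0 0.028 0.3;1.2 -1.0 1.7 0 0 0 0.3;0 0 1.6 0 0 0 0.3;0 0 0 0 0 0 0.3;0 0 0 0 0 0 0.3"

```text
time: 2.6
position: [0.4724, -0.0443, 0.2984]
tool_rot: [3.135, 0.172, -0.005]
ft_force: [-0.5, 1.1, -0.2]
grip_width: 0.651
```

```bash
python3 d.py .473 -.037 .209 .118
python3 - <<'E'
from h import *
im=snap('scene','s1.png');im2=snap('top','t1.png')
a=im['pixels'][120:260,290:430]; b=im2['pixels'][170:290,300:420]
cv2.imwrite('pics/c1.png',np.hstack([cv2.resize(a,(400,400),interpolation=2),cv2.resize(b,(400,400),interpolation=2)]))
E
```

```text
t 2.6 p [472.4 -44.3 298.4] xax [ 0.994   0.1097 -0.0033] zax [-0.0031 -0.0016 -1.    ] yaw 0.1099 F [-0.5  1.1 -0.2] T [ 0.06  0.02 -0.02] g 56.6
shift cm [ 0.17 -0.73  8.94]
turn [ 0.0012  0.0033 -0.0081]
```

View pics/c1.png

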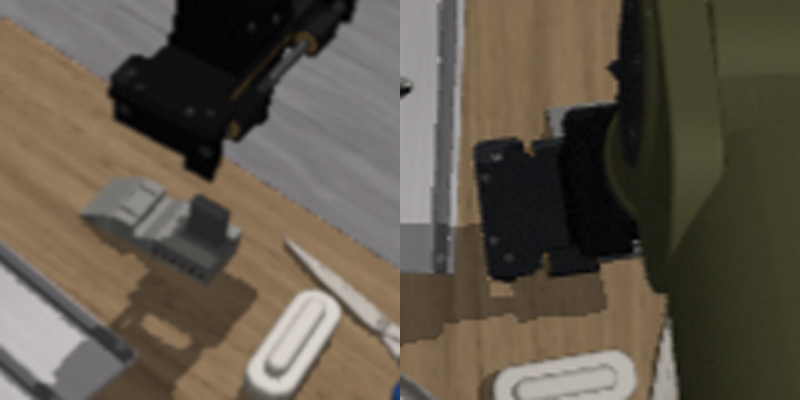

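Call:
play_rows:
  targets: "0.1 -0.4 2 0 0 0 0.3;0.1 -0.3 2.2 0 0 0 0.3;0 0 2.2 0 0 0 0.3;0 0 0 0 0 0 0.3;0 0 0 0 0 0 0.3"

```text
time: 3.32
position: [0.4751, -0.0383, 0.2372]
tool_rot: [3.132, 0.17, 0.007]
ft_force: [0.2, 0.5, 0.9]
grip_width: 0.649
```

```bash
python3 d.py .473 -.037 .209 .118
python3 - <<'E'
from h import *
im=snap('scene','s2.png')
a=im['pixels'][140:240,300:420]
cv2.imwrite('pics/c2.png',cv2.resize(a,(720,600),interpolation=2))
E
```

```text
t 3.33 p [475.1 -38.3 237.2] xax [0.9941 0.1079 0.0041] zax [ 0.0046 -0.0046 -1.    ] yaw 0.1081 F [0.2 0.5 0.9] T [0.02 0.01 0.01] g 56.4
shift cm [-0.21 -0.17  2.82]
turn [ 0.0051 -0.004  -0.0099]
```

View pics/c2.png

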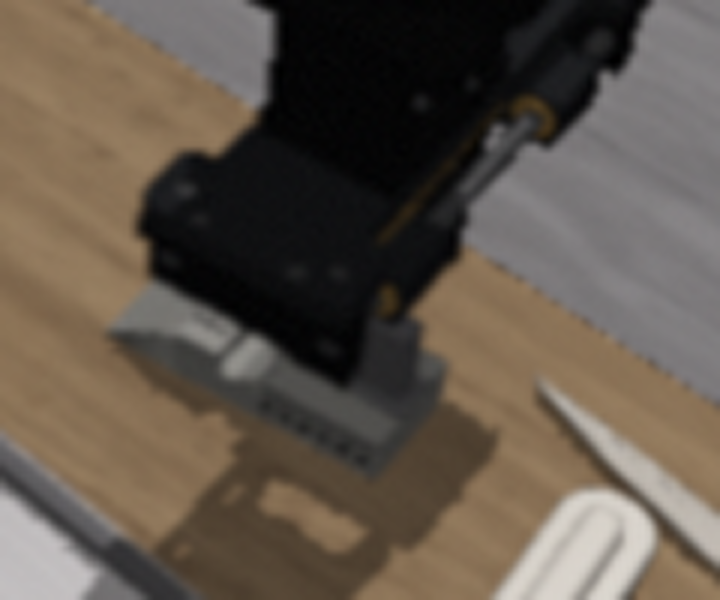

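Call:
play_rows:
  targets: "-0.1 -0.1 1.4 0 0 -0.01 0.3;-0.1 -0.1 1.3 0 0 0 0.3;0 0 0 0 0 0 0.3;0 0 0 0 0 0 0.3"

```text
time: 3.88
position: [0.4732, -0.0368, 0.2094]
tool_rot: [3.13, 0.186, 0.009]
ft_force: [-0.9, 0.2, -0.4]
grip_width: 0.652
```

```bash
python3 d.py .473 -.037 .209 .118
```

```text
t 3.88 p [473.2 -36.8 209.4] xax [0.993  0.1183 0.0057] zax [ 0.0064 -0.0054 -1.    ] yaw 0.1186 F [-0.9  0.2 -0.4] T [ 0.03  0.06 -0.01] g 56.8
shift cm [-0.02  0.02  0.04]
turn [ 0.0062 -0.0057  0.0006]
```

Call:
play_rows:
  targets: "0 0 0 0.006 -0.006 0 0.3;0 0 0 0 0 0 -1;0 0 0 0 0 0 -1;0 0 0 0 0 0 -1;0 0 0 0 0 0 -1;0 0 0 0 0 0 -1;0 0 0 0 0 0 -1;0 0 0 0 0 0 -1"

```text
time: 4.88
position: [0.4737, -0.0372, 0.2102]
tool_rot: [3.135, 0.186, 0.001]
ft_force: [-0.4, -0.2, 0.0]
grip_width: 0.132
```

```bash
python3 d.py .473 -.037 .209 .118
```

```text
t 4.88 p [473.7 -37.2 210.2] xax [9.930e-01 1.181e-01 6.000e-04] zax [ 7.e-04 -7.e-04 -1.e+00] yaw 0.1183 F [-0.4 -0.2  0. ] T [-0.    0.05  0.05] g 11.5
shift cm [-0.07 -0.02  0.12]
turn [ 0.0008 -0.0006  0.0003]
```

Gripped at about 12 mm. Lift.

Call:
play_rows:
  targets: "0 0 -1 0 0 0 -1;0 0 -2 0 0 0 -1;0 0 -2 0 0 0 -1;0 0 0 0 0 0 -1;0 0 0 0 0 0 -1"

```text
time: 5.5
position: [0.4718, -0.0364, 0.2604]
tool_rot: [-3.135, -0.187, 0.007]
ft_force: [-0.6, -0.1, -3.1]
grip_width: 0.138
```

```bash
python3 d.py .464 .103 .260 -.05
python3 - <<'E'
from h import *
im=snap('scene','s3.png');im2=snap('top','t3.png')
a=im['pixels'][120:260,290:430]; b=im2['pixels'][170:290,300:420]
cv2.imwrite('pics/c3.png',np.hstack([cv2.resize(a,(400,400),interpolation=2),cv2.resize(b,(400,400),interpolation=2)]))
E
```

```text
t 5.5 p [471.8 -36.4 260.4] xax [ 0.9929  0.1188 -0.0047] zax [-0.0048  0.0011 -1.    ] yaw 0.1191 F [-0.6 -0.1 -3.1] T [-0.03  0.08  0.01] g 12.0
shift cm [  0.88 -13.93   0.06]
turn [-0.0013  0.0048  0.1691]
```

View pics/c3.png

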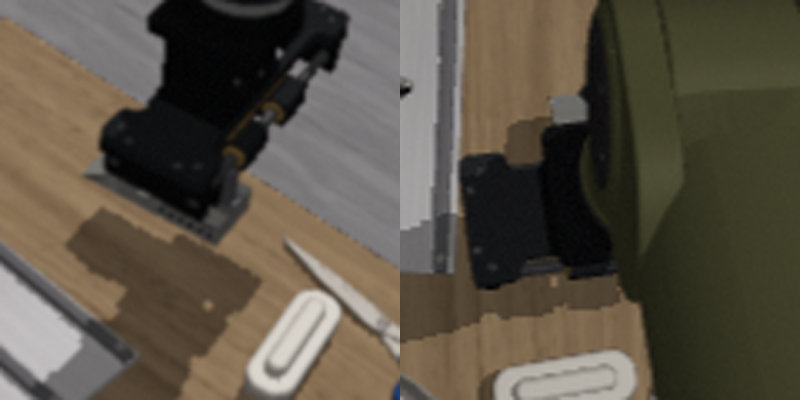

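Call:
play_rows:
  targets: "0 0 0 0 0.005 0.085 -1;0 0 0 0 0 0.085 -1;0 0 0 0 0 0 -1"

```text
time: 5.98
position: [0.4709, -0.0362, 0.2579]
tool_rot: [-3.137, 0.086, 0.007]
ft_force: [-0.3, -0.3, -4.1]
grip_width: 0.134
```

```bash
python3 d.py .464 .107 .260 -.05
```

```text
t 5.97 p [470.9 -36.2 257.9] xax [ 0.9985 -0.0547 -0.0042] zax [-0.0041  0.0031 -1.    ] yaw -0.0548 F [-0.3 -0.3 -4.1] T [0.09 0.03 0.04] g 11.6
shift cm [ -1.47 -14.26  -0.16]
turn [-0.0029  0.0042 -0.0048]
```

Call:
play_rows:
  targets: "-0.4 -2 -0.1 0 0.003 0 -1;-0.3 -3.5 -0.1 0 0 0 -1;-0.3 -3.5 0 0 0 0 -1;-0.3 -3.5 0 0 0 0 -1;-0.2 -1.7 0 0 0 0 -1;0 0 0 0 0 0 -1;0 0 0 0 0 0 -1"

```text
time: 6.85
position: [0.4622, 0.109, 0.2577]
tool_rot: [-3.137, 0.072, 0.009]
ft_force: [-0.5, 0.3, -3.7]
grip_width: 0.134
```

```bash
python3 d.py .464 .107 .260 -.05
python3 - <<'E'
from h import *
im=snap('scene','s4.png');im2=snap('top','t4.png')
a=im['pixels'][160:300,200:340]; b=im2['pixels'][140:280,240:380]
cv2.imwrite('pics/c4.png',np.hstack([cv2.resize(a,(400,400),interpolation=2),cv2.resize(b,(400,400),interpolation=2)]))
E
```

```text
t 6.85 p [462.2 109.  257.7] xax [ 0.9989 -0.0459 -0.0059] zax [-0.0057  0.0038 -1.    ] yaw -0.0459 F [-0.5  0.3 -3.7] T [0.03 0.13 0.01] g 11.6
shift cm [ 0.18  0.19 -0.23]
turn [-0.0036  0.0059  0.004 ]
```

View pics/c4.png

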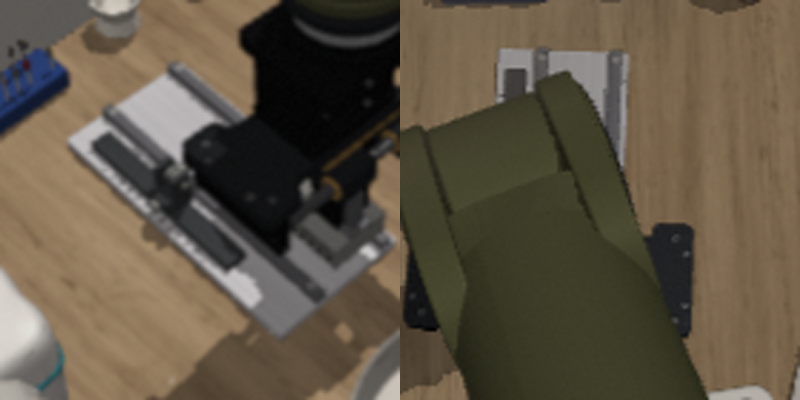

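Call:
play_rows:
  targets: "0.1 0.1 0.8 -0.004 0.006 0.004 -1;0.1 0.1 0.8 0 0 0 -1;0 0 0.7 0 0 0 -1;0 0 0 0 0 0 -1;0 0 0 0 0 0 -1"

```text
time: 7.58
position: [0.4644, 0.1044, 0.2324]
tool_rot: [3.139, -0.086, -0.001]
ft_force: [-0.1, 0.4, -2.6]
grip_width: 0.131
```

```bash
python3 d.py .464 .107 .232 -.05
python3 - <<'E'
from h import *
im=snap('scene','s5.png')
a=im['pixels'][200:290,250:370]
cv2.imwrite('pics/c5.png',cv2.resize(a,(800,600),interpolation=2))
E
```

```text
t 7.58 p [464.4 104.4 232.4] xax [ 9.985e-01 -5.470e-02 -7.000e-04] zax [-8.0e-04 -1.2e-03 -1.0e+00] yaw -0.0547 F [-0.1  0.4 -2.6] T [0.08 0.1  0.01] g 11.4
shift cm [-0.05 -0.26  0.04]
turn [ 0.0012  0.0007 -0.0047]
```

View pics/c5.png

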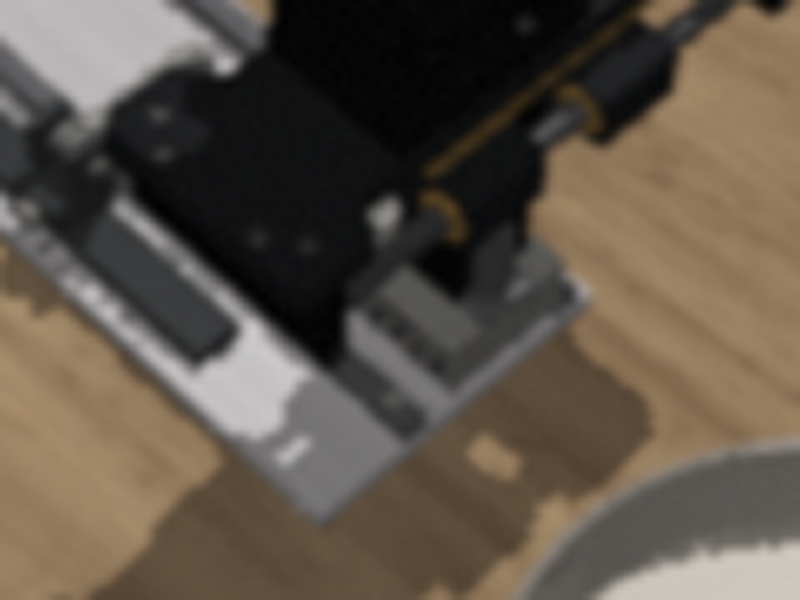

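```bash
python3 - <<'E'
from h import *
S=load('s5.png')
f=lambda p:(p[0]/6.667+250-.43,p[1]/6.667+200-.43)
c,s=np.cos(-.0547),np.sin(-.0547)
g=np.array([464.4,104.4])
print('expected BL corner',g+[-18*c-23*s,-18*s+23*c], 'BR', g+[-18*c+23*s,-18*s-23*c])
for n,p,z in [('casBLbottom',(447,386),.022),('plate BL',(322,525),.008),('plate BR',(590,293),.008),('left rail top inner end',(428,412),.016),('left rail outer',(408,430),.016),('R rail end top inner',(556,305),.016),('R rail outer',(575,290),.016)]:
    print(n,np.round(onplane(S,*f(p),z)*1000,1))
# rotate expectation overlay: project model corners of stand for candidate
def P(X): u=proj(S,np.array(X)/1000); return np.round((u-[250,200]+.43)*6.667).astype(int)
im=cv2.imread('pics/c5.png')
yaw=-.05
for oy,col in((100.6,(0,0,255)),(103,(0,255,0))):
    o=np.array([572.9,oy])
    def W(x,y,z): return [o[0]+x*np.cos(yaw)-y*np.sin(yaw),o[1]+x*np.sin(yaw)+y*np.cos(yaw),z]
    for y,z in((-42,8),(-36.5,16),(-26.5,16),(26.5,16),(36.5,16),(70,8)):
        cv2.line(im,tuple(map(int,P(W(-125,y,z)))),tuple(map(int,P(W(-40,y,z)))),col,1)
    cv2.line(im,tuple(map(int,P(W(-125,-42,8)))),tuple(map(int,P(W(-125,70,8)))),col,1)
cv2.imwrite('pics/c5o.png',im)
E
```

```text
expected BL corner [447.6843948  128.34970862] BR [445.16944939  82.41850953]
casBLbottom [448.6 127.1  22. ]
plate BL [448.8 178.3   8. ]
plate BR [445.6  66.9   8. ]
left rail top inner end [449.1 134.3  16. ]
left rail outer [449.2 142.6  16. ]
R rail end top inner [446.9  81.5  16. ]
R rail outer [446.3  73.6  16. ]
```

View pics/c5o.png

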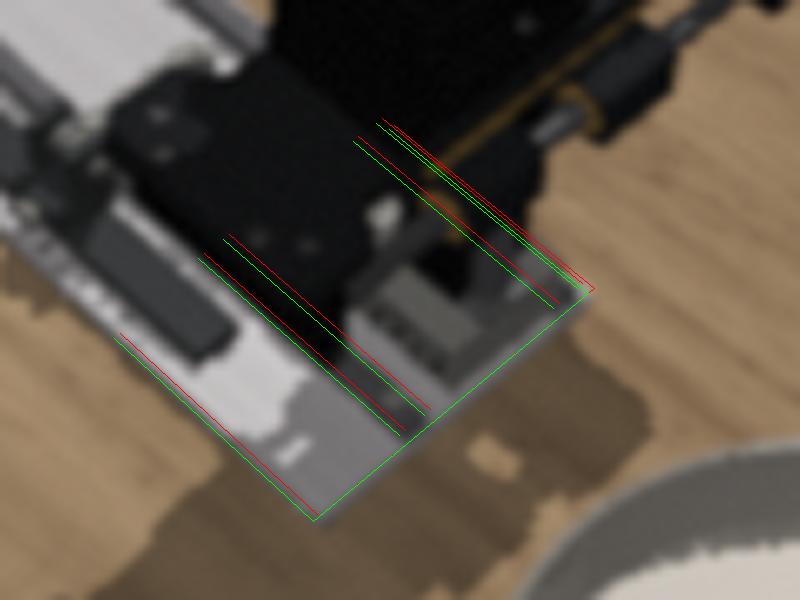

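Call:
play_rows:
  targets: "0 -0.35 0 0.001 0 -0.005 -1;0 0 0 0 0 0 -1;0 0 0 0 0 0 -1"

```text
time: 8.0
position: [0.4648, 0.1085, 0.233]
tool_rot: [3.141, -0.077, 0.001]
ft_force: [0.4, 0.4, -3.0]
grip_width: 0.134
```

```bash
python3 d.py .464 .1073 .219 -.05
```

```text
t 8.0 p [464.8 108.5 233. ] xax [ 9.988e-01 -4.890e-02  5.000e-04] zax [ 5.e-04 -1.e-04 -1.e+00] yaw -0.0489 F [ 0.4  0.4 -3. ] T [0.05 0.1  0.02] g 11.7
shift cm [-0.07  0.12  1.4 ]
turn [ 0.0001 -0.0005  0.0011]
```

Call:
play_rows:
  targets: "0 0.1 0.4 0 0 0 -1;0 0 0.4 0 0 0 -1;0 0 0 0 0 0 -1"

```text
time: 8.38
position: [0.4647, 0.1072, 0.2244]
tool_rot: [3.14, -0.077, 0.001]
ft_force: [-1.2, 0.7, -4.2]
grip_width: 0.136
```

```bash
python3 d.py .464 .1073 .219 -.05
```

```text
t 8.38 p [464.7 107.2 224.4] xax [ 9.988e-01 -4.910e-02  4.000e-04] zax [ 4.e-04 -3.e-04 -1.e+00] yaw -0.0491 F [-1.2  0.7 -4.2] T [ 0.02  0.15 -0.03] g 11.8
shift cm [-0.07 -0.    0.54]
turn [ 0.0003 -0.0004  0.0009]
```

Call:
play_rows:
  targets: "0 0 0.3 0 0 0 -1;0 0 0 0 0 0 -1;0 0 0.2 0 0 0 -1;0 0 0 0 0 0 -1"

```text
time: 8.88
position: [0.4647, 0.1072, 0.219]
tool_rot: [3.14, -0.077, 0.001]
ft_force: [0.2, 0.0, -3.3]
grip_width: 0.139
```

```bash
python3 d.py .464 .1073 .218 -.05
```

```text
t 8.88 p [464.7 107.2 219. ] xax [ 9.988e-01 -4.910e-02  3.000e-04] zax [ 3.e-04 -3.e-04 -1.e+00] yaw -0.0491 F [ 0.2  0.  -3.3] T [-0.    0.11  0.02] g 12.1
shift cm [-0.07 -0.01  0.1 ]
turn [ 0.0003 -0.0003  0.0009]
```

Call:
play_rows:
  targets: "0 0 0.1 0 0 0 -1;0 0 0 0 0 0 -1;0 0 0.1 0 0 0 -1;0 0 0 0 0 0 -1"

```text
time: 9.38
position: [0.4651, 0.1075, 0.2184]
tool_rot: [3.14, -0.077, 0.001]
ft_force: [0.3, -0.4, -4.1]
grip_width: 0.135
```

```bash
python3 d.py .464 .1073 .218 -.05
python3 - <<'E'
from h import *
im=snap('scene','s6.png')
a=im['pixels'][200:290,250:370]
cv2.imwrite('pics/c6.png',cv2.resize(a,(800,600),interpolation=2))
E
```

```text
t 9.38 p [465.1 107.5 218.4] xax [ 9.988e-01 -4.920e-02  9.000e-04] zax [ 9.e-04 -1.e-03 -1.e+00] yaw -0.0492 F [ 0.3 -0.4 -4.1] T [ 0.04  0.06 -0.03] g 11.8
shift cm [-0.11  0.02  0.04]
turn [ 0.001  -0.0009  0.0008]
```

View pics/c6.png

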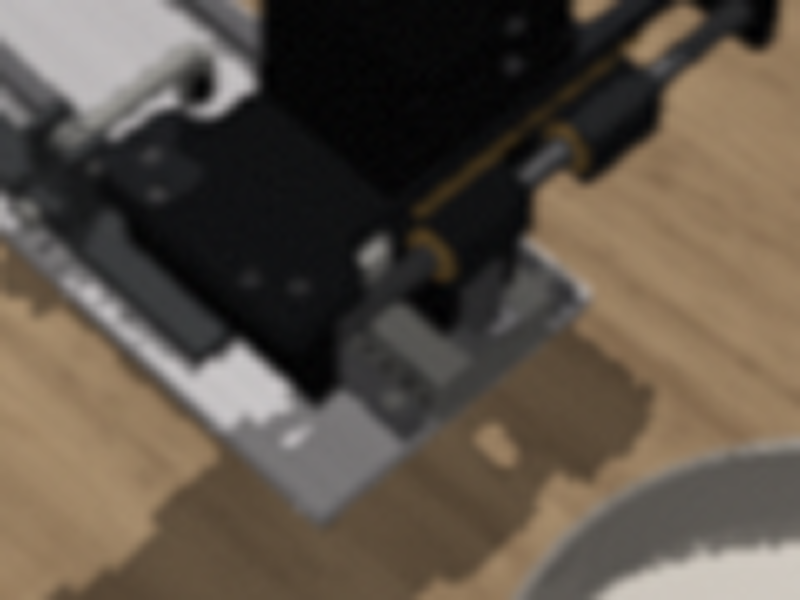

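Call:
play_rows:
  targets: "0 0 0.1 0.001 -0.001 0 -1;0 0 0 0 0 0 -1;0 0 0 0 0 0 -1"

```text
time: 9.8
position: [0.4653, 0.1074, 0.2183]
tool_rot: [3.14, -0.077, 0.0]
ft_force: [-1.6, 0.1, -0.5]
grip_width: 0.133
```

```bash
python3 d.py .464 .1073 .217 -.05
```

```text
t 9.8 p [465.3 107.4 218.3] xax [ 9.988e-01 -4.930e-02  2.000e-04] zax [ 1.e-04 -8.e-04 -1.e+00] yaw -0.0493 F [-1.6  0.1 -0.5] T [0.05 0.21 0.02] g 11.6
shift cm [-0.13  0.02  0.13]
turn [ 0.0007 -0.0002  0.0007]
```

Call:
play_rows:
  targets: "0.4 0 0 0 0 0 -1;0.4 0 0 0 0 0 -1;0.4 0 0 0 0 0 -1;0.4 0 0 0 0 0 -1;0 0 0 0 0 0 -1"

```text
time: 10.42
position: [0.4801, 0.1076, 0.2184]
tool_rot: [3.139, -0.076, -0.01]
ft_force: [-1.6, 0.4, 1.9]
grip_width: 0.138
```

```bash
python3 d.py .533 .1039 .218 -.05
```

```text
t 10.43 p [480.1 107.6 218.4] xax [ 0.9988 -0.0481 -0.0063] zax [-0.0064 -0.0018 -1.    ] yaw -0.0482 F [-1.6  0.4  1.9] T [-0.03  0.08 -0.  ] g 12.0
shift cm [5.3  0.11 0.  ]
turn [0.0021 0.0063 0.0019]
```

Call:
play_rows:
  targets: "0.3 0.05 0 0.002 0.006 0 -1;0.3 0.05 0 0 0 0 -1;0 0 0 0 0 0 -1"

```text
time: 10.8
position: [0.4859, 0.1066, 0.2183]
tool_rot: [-3.14, 0.075, 0.003]
ft_force: [-2.6, 0.2, 1.4]
grip_width: 0.136
```

```bash
python3 d.py .533 .1039 .218 -.05
```

```text
t 10.8 p [485.9 106.6 218.3] xax [ 0.9989 -0.0478 -0.0017] zax [-1.7e-03  3.0e-04 -1.0e+00] yaw -0.0478 F [-2.6  0.2  1.4] T [-0.02  0.29 -0.04] g 11.9
shift cm [4.72 0.05 0.02]
turn [-0.0002  0.0017  0.0022]
```

Call:
play_rows:
  targets: "0.2 0 0 0 0 0.002 -1;0.2 0.02 0 0 0 0 -1;0 0 0 0 0 0 -1"

```text
time: 11.18
position: [0.4893, 0.1065, 0.2182]
tool_rot: [3.141, -0.078, -0.006]
ft_force: [-3.0, 0.5, 2.7]
grip_width: 0.131
```

Call:
play_rows:
  targets: "0.2 0 0 0 0 0 -1;0.2 0.02 0 0 0 0 -1;0 0 0 0 0 0 -1"

```text
time: 11.55
position: [0.4921, 0.1065, 0.2183]
tool_rot: [3.14, -0.077, -0.013]
ft_force: [-3.2, -0.8, 3.1]
grip_width: 0.135
```

```bash
python3 d.py .533 .1039 .218 -.05
```

```text
t 11.55 p [492.1 106.5 218.3] xax [ 0.9988 -0.0493 -0.0081] zax [-8.2e-03 -8.0e-04 -1.0e+00] yaw -0.0493 F [-3.2 -0.8  3.1] T [ 0.06  0.32 -0.02] g 11.7
shift cm [ 4.1   0.06 -0.  ]
turn [0.0012 0.0081 0.0007]
```

Call:
play_rows:
  targets: "0.2 0.02 0 0 0.004 0 -1;0.2 0.02 0 0 0.004 0 -1;0 0 0 0 0 0 -1"

```text
time: 11.92
position: [0.4928, 0.1069, 0.2184]
tool_rot: [3.137, -0.077, -0.017]
ft_force: [-1.8, 0.0, 2.8]
grip_width: 0.13
```

```bash
python3 d.py .533 .1039 .218 -.05
python3 - <<'E'
from h import *
im=snap('scene','s7.png')
a=im['pixels'][185:275,235:355]
cv2.imwrite('pics/c7.png',cv2.resize(a,(800,600),interpolation=2))
E
```

```text
t 11.93 p [492.8 106.9 218.4] xax [ 0.9988 -0.0488 -0.0107] zax [-0.0109 -0.0031 -0.9999] yaw -0.0488 F [-1.8  0.   2.8] T [-0.   -0.04  0.  ] g 11.3
shift cm [ 4.03  0.1  -0.01]
turn [0.0036 0.0107 0.0012]
```

View pics/c7.png

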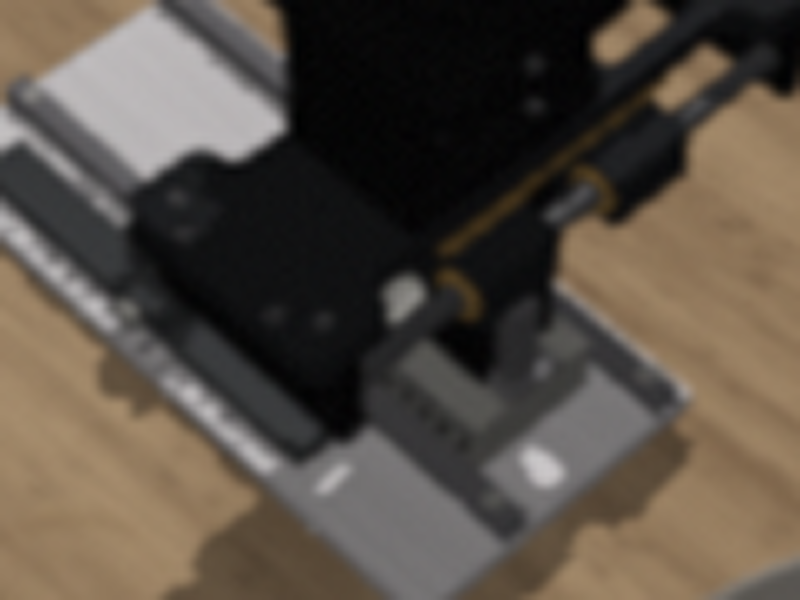

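Call:
play_rows:
  targets: "0.1 0.03 0 0.003 0.012 0 -1;0 0 0 0 0.006 0 -1"

```text
time: 12.22
position: [0.4913, 0.1068, 0.2182]
tool_rot: [3.138, -0.077, -0.002]
ft_force: [-4.0, 1.0, 5.6]
grip_width: 0.136
```

```bash
python3 d.py .533 .1039 .218 -.05
```

```text
t 12.22 p [491.3 106.8 218.2] xax [ 0.9988 -0.0491 -0.0015] zax [-0.0016 -0.0027 -1.    ] yaw -0.0491 F [-4.   1.   5.6] T [0.24 0.99 0.03] g 11.8
shift cm [4.18 0.08 0.02]
turn [0.0028 0.0015 0.0009]
```

Call:
play_rows:
  targets: "0.3 0.03 0 0.002 0.004 0 -1;0.3 0 0 0 0.004 0 -1"

```text
time: 12.48
position: [0.4927, 0.107, 0.2182]
tool_rot: [3.136, -0.077, -0.015]
ft_force: [-15.9, 0.1, 17.1]
grip_width: 0.134
```

```bash
python3 d.py .533 .1039 .218 -.05
```

```text
t 12.47 p [492.7 107.  218.2] xax [ 0.9988 -0.0489 -0.0093] zax [-0.0095 -0.0042 -0.9999] yaw -0.049 F [-15.9   0.1  17.1] T [ 0.08  3.1  -0.05] g 11.6
shift cm [ 4.05  0.11 -0.02]
turn [0.0047 0.0093 0.0011]
```

Call:
play_rows:
  targets: "0 0.03 -0.1 0.004 0.004 0 -1;0.1 0 -0.1 0 0.004 0 -1"

```text
time: 12.72
position: [0.4922, 0.1063, 0.2187]
tool_rot: [3.139, -0.077, -0.009]
ft_force: [-6.1, 1.0, -1.7]
grip_width: 0.133
```

```bash
python3 d.py .533 .1039 .218 -.05
python3 - <<'E'
from h import *
im=snap('top','t8.png'); s=load('s7.png')
a=im['pixels'][130:270,240:380]
cv2.imwrite('pics/c8.png',cv2.resize(a,(600,600),interpolation=2))
E
```

```text
t 12.72 p [492.2 106.3 218.7] xax [ 0.9988 -0.049  -0.0055] zax [-0.0056 -0.0012 -1.    ] yaw -0.049 F [-6.1  1.  -1.7] T [0.3  1.37 0.04] g 11.6
shift cm [4.09 0.04 0.05]
turn [0.0015 0.0055 0.001 ]
```

View pics/c8.png

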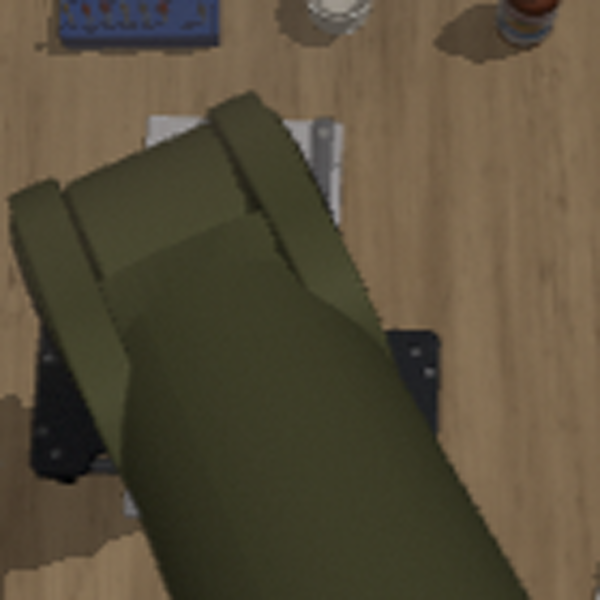

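Call:
play_rows:
  targets: "0.3 0 -0.1 0.002 0.008 0 -1"

```text
time: 12.9
position: [0.4932, 0.1061, 0.2183]
tool_rot: [3.14, -0.077, -0.007]
ft_force: [-11.8, 0.7, 3.4]
grip_width: 0.136
```

Call:
play_rows:
  targets: "0.3 0 -0.1 0 0.008 0 -1"

```text
time: 13.02
position: [0.4935, 0.1063, 0.2182]
tool_rot: [3.138, -0.077, -0.009]
ft_force: [-15.6, 0.5, 12.2]
grip_width: 0.136
```

```bash
python3 d.py .533 .1039 .218 -.05
```

```text
t 13.03 p [493.5 106.3 218.2] xax [ 0.9988 -0.049  -0.0055] zax [-0.0056 -0.002  -1.    ] yaw -0.049 F [-15.6   0.5  12.2] T [ 0.27  3.41 -0.01] g 11.8
shift cm [ 3.96  0.04 -0.  ]
turn [0.0023 0.0055 0.001 ]
```

Call:
play_rows:
  targets: "0.3 0 -0.25 0.002 0.008 0 -1"

```text
time: 13.15
position: [0.4944, 0.1059, 0.2191]
tool_rot: [3.139, -0.077, -0.007]
ft_force: [-6.3, -0.2, -4.5]
grip_width: 0.139
```

Call:
play_rows:
  targets: "0.3 0 -0.25 0 0.008 0 -1"

```text
time: 13.28
position: [0.4957, 0.1053, 0.2195]
tool_rot: [3.138, -0.077, -0.003]
ft_force: [-3.6, 0.4, -7.4]
grip_width: 0.131
```

```bash
python3 d.py .533 .1039 .218 -.05
```

```text
t 13.28 p [495.7 105.3 219.5] xax [ 0.9988 -0.049  -0.002 ] zax [-0.0021 -0.0026 -1.    ] yaw -0.0491 F [-3.6  0.4 -7.4] T [0.22 1.31 0.  ] g 11.4
shift cm [ 3.74 -0.04  0.14]
turn [0.0027 0.002  0.0009]
```

Call:
play_rows:
  targets: "0.3 0 -0.05 0.002 0.004 0 -1"

```text
time: 13.4
position: [0.4971, 0.1049, 0.2186]
tool_rot: [3.139, -0.077, -0.005]
ft_force: [-9.8, -0.1, 2.5]
grip_width: 0.135
```

Call:
play_rows:
  targets: "0.3 0 -0.1 0 0.006 0 -1"

```text
time: 13.52
position: [0.4984, 0.1047, 0.2185]
tool_rot: [3.138, -0.077, -0.006]
ft_force: [-11.5, 1.3, 2.7]
grip_width: 0.134
```

```bash
python3 d.py .533 .1039 .218 -.05
```

```text
t 13.53 p [498.4 104.7 218.5] xax [ 0.9988 -0.0493 -0.0037] zax [-0.0038 -0.0027 -1.    ] yaw -0.0493 F [-11.5   1.3   2.7] T [ 0.16  2.37 -0.03] g 11.7
shift cm [ 3.46 -0.09  0.04]
turn [0.0029 0.0037 0.0007]
```

Call:
play_rows:
  targets: "0.3 -0.04 -0.12 0.002 0.006 0 -1;0.3 -0.03 -0.12 0 0.006 0 -1"

```text
time: 13.78
position: [0.5007, 0.1045, 0.2187]
tool_rot: [3.136, -0.078, -0.008]
ft_force: [-10.8, -0.8, 0.5]
grip_width: 0.134
```

Call:
play_rows:
  targets: "0.3 -0.03 -0.12 0 0.006 0 -1;0.3 -0.03 -0.12 0 0.006 0 -1"

```text
time: 14.02
position: [0.5029, 0.1044, 0.2189]
tool_rot: [3.133, -0.078, -0.011]
ft_force: [-11.3, -0.4, 2.2]
grip_width: 0.132
```

```bash
python3 d.py .533 .1039 .218 -.05
```

```text
t 14.03 p [502.9 104.4 218.9] xax [ 0.9987 -0.0501 -0.0067] zax [-0.007  -0.0077 -0.9999] yaw -0.0501 F [-11.3  -0.4   2.2] T [0.08 2.44 0.05] g 11.5
shift cm [ 3.01 -0.1   0.06]
turn [ 0.008   0.0067 -0.0001]
```

Call:
play_rows:
  targets: "0.3 -0.02 -0.1 0.006 0.009 0 -1;0.3 -0.02 -0.12 0.005 0.009 0 -1"

```text
time: 14.28
position: [0.5042, 0.1033, 0.2185]
tool_rot: [3.138, -0.08, -0.009]
ft_force: [-13.5, -1.9, 3.4]
grip_width: 0.131
```

Call:
play_rows:
  targets: "0.3 -0.02 -0.1 0.004 0.008 0 -1;0.3 -0.02 -0.12 0.003 0.008 0 -1"

```text
time: 14.52
position: [0.5054, 0.1029, 0.2185]
tool_rot: [3.14, -0.081, -0.01]
ft_force: [-14.6, -0.7, 4.3]
grip_width: 0.132
```

```bash
python3 d.py .533 .1039 .218 -.05
```

```text
t 14.53 p [505.4 102.9 218.5] xax [ 0.9986 -0.0516 -0.0061] zax [-6.1e-03  1.0e-04 -1.0e+00] yaw -0.0517 F [-14.6  -0.7   4.3] T [-0.15  2.87 -0.09] g 11.5
shift cm [ 2.75 -0.25  0.03]
turn [ 0.0002  0.0061 -0.0017]
```

Call:
play_rows:
  targets: "0.3 -0.12 -0.12 0 0.008 -0.002 -1;0.3 -0.1 -0.15 0 0.008 0 -1"

```text
time: 14.78
position: [0.5064, 0.1038, 0.2188]
tool_rot: [3.135, -0.079, -0.012]
ft_force: [-13.2, -1.2, 2.4]
grip_width: 0.136
```

Call:
play_rows:
  targets: "0.3 -0.1 -0.12 0 0.008 0 -1;0.3 -0.08 -0.15 0 0.008 0 -1"

```text
time: 15.02
position: [0.5077, 0.1045, 0.2189]
tool_rot: [3.13, -0.08, -0.013]
ft_force: [-13.1, -1.7, 3.1]
grip_width: 0.134
```

```bash
python3 d.py .533 .1039 .218 -.05
```

```text
t 15.03 p [507.7 104.5 218.9] xax [ 0.9987 -0.0512 -0.0083] zax [-0.0089 -0.0108 -0.9999] yaw -0.0512 F [-13.1  -1.7   3.1] T [-0.05  2.77 -0.02] g 11.6
shift cm [ 2.53 -0.07  0.07]
turn [ 0.0112  0.0083 -0.0012]
```

Call:
play_rows:
  targets: "0.35 -0.05 -0.1 0.005 0.01 0 -1;0.35 -0.05 -0.15 0.003 0.01 0 -1"

```text
time: 15.28
position: [0.5098, 0.1041, 0.2188]
tool_rot: [3.132, -0.081, -0.009]
ft_force: [-10.9, -1.2, 2.4]
grip_width: 0.132
```

Call:
play_rows:
  targets: "0.35 -0.05 -0.12 0.003 0.01 0 -1;0.35 -0.05 -0.15 0.003 0.01 0 -1"

```text
time: 15.52
position: [0.5151, 0.1034, 0.219]
tool_rot: [3.135, -0.082, 0.013]
ft_force: [-0.9, -0.3, -9.9]
grip_width: 0.131
```

```bash
python3 d.py .533 .1039 .218 -.05
```

```text
t 15.53 p [515.1 103.4 219. ] xax [ 0.9986 -0.0525  0.0084] zax [ 0.0081 -0.0055 -1.    ] yaw -0.0525 F [-0.9 -0.3 -9.9] T [-0.01  0.83 -0.02] g 11.4
shift cm [ 1.78 -0.14  0.12]
turn [ 0.0051 -0.0084 -0.0025]
```

Call:
play_rows:
  targets: "0 -0.05 0.06 0.004 -0.008 -0.002 -1;0 0 0 0 0 0 -1"

```text
time: 15.78
position: [0.5163, 0.1028, 0.2183]
tool_rot: [3.139, -0.082, 0.003]
ft_force: [-4.0, -1.1, -2.9]
grip_width: 0.132
```

```bash
python3 d.py .533 .1039 .218 -.05
python3 - <<'E'
from h import *
im=snap('scene','s9.png')
a=im['pixels'][170:260,220:340]
cv2.imwrite('pics/c9.png',cv2.resize(a,(800,600),interpolation=2))
E
```

```text
t 15.78 p [516.3 102.8 218.3] xax [ 0.9986 -0.0521  0.0021] zax [ 0.002  -0.0012 -1.    ] yaw -0.0521 F [-4.  -1.1 -2.9] T [0.03 1.06 0.02] g 11.5
shift cm [ 1.66 -0.2   0.04]
turn [ 0.0011 -0.0021 -0.0021]
```

View pics/c9.png

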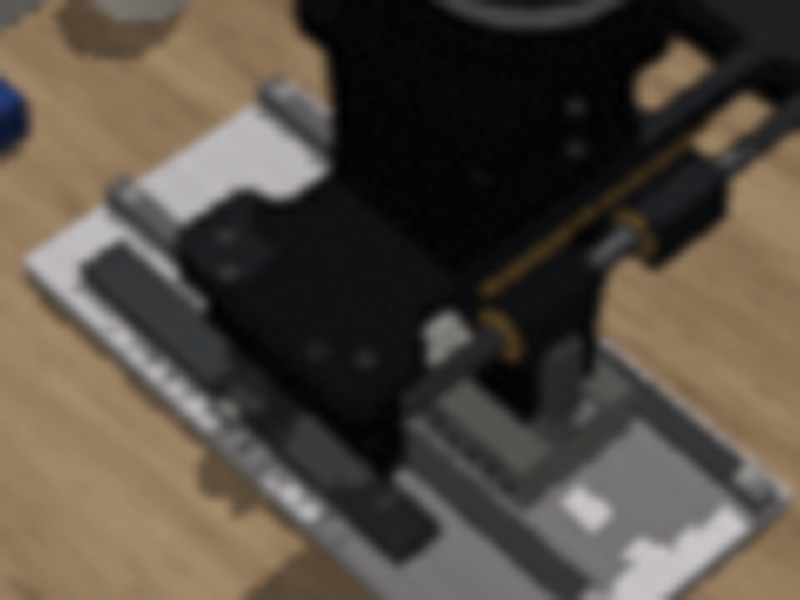

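Call:
play_rows:
  targets: "0.25 -0.04 0 0 0.002 -0.002 -1;0.25 -0.04 -0.02 0 0.003 0 -1;0.25 -0.03 -0.05 0 0.003 0 -1"

```text
time: 16.2
position: [0.5219, 0.1036, 0.2186]
tool_rot: [3.137, -0.077, 0.005]
ft_force: [-4.4, 0.4, -5.9]
grip_width: 0.136
```

```bash
python3 d.py .533 .1039 .218 -.05
```

```text
t 16.2 p [521.9 103.6 218.6] xax [ 0.9988 -0.0493  0.0035] zax [ 0.0033 -0.0038 -1.    ] yaw -0.0493 F [-4.4  0.4 -5.9] T [-0.08  0.97 -0.05] g 11.8
shift cm [ 1.11 -0.09  0.06]
turn [ 0.0036 -0.0035  0.0007]
```

Call:
play_rows:
  targets: "0.25 -0.04 0 0.002 0 0 -1;0.2 -0.03 -0.02 0.002 0.001 0 -1"

```text
time: 16.45
position: [0.526, 0.1038, 0.2184]
tool_rot: [3.14, -0.077, 0.004]
ft_force: [-4.0, -1.3, -4.6]
grip_width: 0.138
```

```bash
python3 d.py .533 .1039 .218 -.05
```

```text
t 16.45 p [526.  103.8 218.4] xax [ 0.9988 -0.0493  0.0023] zax [ 2.2e-03 -7.0e-04 -1.0e+00] yaw -0.0493 F [-4.  -1.3 -4.6] T [-0.27  1.07 -0.08] g 12.0
shift cm [ 0.7  -0.05  0.04]
turn [ 0.0006 -0.0023  0.0007]
```

Call:
play_rows:
  targets: "0.2 -0.02 0 0.002 0 0 -1"

```text
time: 16.58
position: [0.528, 0.1037, 0.2183]
tool_rot: [-3.139, 0.078, -0.002]
ft_force: [-4.8, -1.3, -3.9]
grip_width: 0.134
```

```bash
python3 d.py .533 .1039 .218 -.05
```

```text
t 16.57 p [528.  103.7 218.3] xax [ 0.9988 -0.0495  0.0015] zax [ 0.0016  0.0011 -1.    ] yaw -0.0496 F [-4.8 -1.3 -3.9] T [-0.42  1.07 -0.07] g 11.6
shift cm [ 0.5  -0.04  0.03]
turn [-0.0012 -0.0015  0.0004]
```

Call:
play_rows:
  targets: "0.15 -0.02 0 0 0 0 -1;0 0 0 0 0 0 -1"

```text
time: 16.82
position: [0.532, 0.1042, 0.2192]
tool_rot: [-3.137, 0.077, -0.015]
ft_force: [5.2, 1.0, -7.2]
grip_width: 0.14
```

```bash
python3 d.py .533 .1039 .218 -.05
```

```text
t 16.82 p [532.  104.2 219.2] xax [ 0.9987 -0.0493  0.0096] zax [ 0.0098  0.0035 -0.9999] yaw -0.0493 F [ 5.2  1.  -7.2] T [ 0.42 -0.94  0.11] g 12.2
shift cm [0.1  0.03 0.13]
turn [-0.004  -0.0096  0.0007]
```

Call:
play_rows:
  targets: "0.15 0 0 0 0 0 -1;0 0 0 0 0 0 -1"

```text
time: 17.08
position: [0.5334, 0.1048, 0.2191]
tool_rot: [-3.136, 0.077, -0.013]
ft_force: [-0.3, -0.5, -8.3]
grip_width: 0.135
```

```bash
python3 d.py .533 .1039 .218 -.05
```

```text
t 17.07 p [533.4 104.8 219.1] xax [ 0.9988 -0.0488  0.0085] zax [ 0.0087  0.0045 -1.    ] yaw -0.0488 F [-0.3 -0.5 -8.3] T [ 0.01  0.24 -0.04] g 11.8
shift cm [-0.04  0.09  0.11]
turn [-0.0049 -0.0085  0.0012]
```

Call:
play_rows:
  targets: "0.1 0 0.08 -0.004 -0.008 0 -1;0 0 0 0 0 0 -1"

```text
time: 17.32
position: [0.5348, 0.1054, 0.2186]
tool_rot: [-3.139, 0.075, -0.002]
ft_force: [-0.5, -0.5, -5.6]
grip_width: 0.132
```

```bash
python3 d.py .533 .1039 .218 -.05
```

```text
t 17.32 p [534.8 105.4 218.6] xax [ 0.9988 -0.048   0.0013] zax [ 0.0014  0.0016 -1.    ] yaw -0.0481 F [-0.5 -0.5 -5.6] T [0.03 0.24 0.02] g 11.5
shift cm [-0.17  0.16  0.06]
turn [-0.0016 -0.0013  0.0019]
```

Call:
play_rows:
  targets: "-0.15 0 0.03 0 0 0 -1;-0.15 0 0 0 0 0 -1"

```text
time: 17.58
position: [0.5334, 0.1051, 0.219]
tool_rot: [-3.139, 0.076, -0.011]
ft_force: [4.6, 0.2, -9.0]
grip_width: 0.135
```

```bash
python3 d.py .533 .1039 .218 -.05
```

```text
t 17.57 p [533.4 105.1 219. ] xax [ 0.9988 -0.0484  0.0068] zax [ 0.0069  0.002  -1.    ] yaw -0.0484 F [ 4.6  0.2 -9. ] T [ 0.09 -0.87  0.06] g 11.8
shift cm [-0.03  0.13  0.1 ]
turn [-0.0023 -0.0068  0.0016]
```

Call:
play_rows:
  targets: "0.03 0 0.1 -0.002 -0.007 0 -1;0 0 0.03 0 0 0 -1;0 0 0 0 0 0 -1"

```text
time: 17.95
position: [0.5344, 0.1055, 0.2185]
tool_rot: [-3.14, 0.076, -0.003]
ft_force: [2.5, 0.6, -6.2]
grip_width: 0.133
```

```bash
python3 d.py .533 .1039 .218 -.05
```

```text
t 17.95 p [534.4 105.5 218.5] xax [ 0.9988 -0.0483  0.002 ] zax [ 0.0021  0.001  -1.    ] yaw -0.0483 F [ 2.5  0.6 -6.2] T [ 0.14 -0.48  0.05] g 11.6
shift cm [-0.13  0.17  0.05]
turn [-0.0011 -0.002   0.0017]
```

Release gently with lower grip force stages.

Call:
play_rows:
  targets: "0 0 0.04 0 -0.002 0 -1;0 0 0 0 0 0 -0.5;0 0 0 0 0 0 -0.3;0 0 0 0 0 0 -0.1;0 0 0 0 0 0 -0.1;0 0 0 0 0 0 -0.1"

```text
time: 18.7
position: [0.5344, 0.1056, 0.2198]
tool_rot: [3.14, -0.076, -0.0]
ft_force: [0.2, -1.0, -0.4]
grip_width: 0.447
```

```bash
python3 d.py .533 .1039 .300 -.05
```

```text
t 18.7 p [534.4 105.6 219.8] xax [ 9.988e-01 -4.860e-02 -2.000e-04] zax [-2.e-04 -3.e-04 -1.e+00] yaw -0.0486 F [ 0.2 -1.  -0.4] T [ 0.04 -0.03  0.04] g 38.9
shift cm [-0.13  0.18 -8.02]
turn [0.0003 0.0002 0.0014]
```

Call:
play_rows:
  targets: "0 0 -1 0 0 0 -0.1;0 0 -2 0 0 0 -0.1;0 0 -3 0 0 0 -0.1;0 0 -4 0 0 0 -0.1;0 0 -4 0 0 0 -0.1;0 4 0 0 0 0 -0.1;0 5 0 0 0 0 -0.1;0 5 0 0 0 0 -0.1;0 5 0 0 0 0 -0.1;0 5 0 0 0 0 -0.1;0 5 0 0 0 0 -0.1;0 0 0 0 0 0 -0.1"

```text
time: 20.2
position: [0.5208, -0.1904, 0.3739]
tool_rot: [3.139, -0.067, 0.016]
ft_force: [-0.6, 0.6, 0.0]
grip_width: 0.457
```

```bash
python3 d.py
python3 - <<'E'
from h import *
im=snap('scene','s10.png');im2=snap('top','t10.png')
a=im['pixels'][165:265,220:340]; cv2.imwrite('pics/c10.png',cv2.resize(a,(720,600),interpolation=2))
b=im2['pixels'][145:265,255:345]
cv2.imwrite('pics/c10t.png',cv2.resize(b,(450,600),interpolation=2))
E
```

```text
t 20.2 p [ 520.8 -190.4  373.9] xax [ 0.999  -0.0424  0.0102] zax [ 0.0101 -0.0022 -0.9999] yaw -0.0424 F [-0.6  0.6  0. ] T [ 0.05  0.02 -0.03] g 39.7
```

View pics/c10.png

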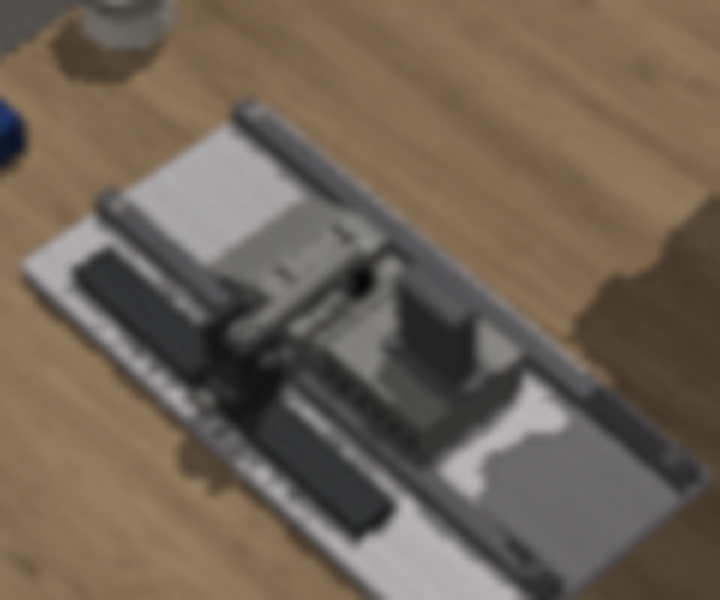

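View pics/c10t.png

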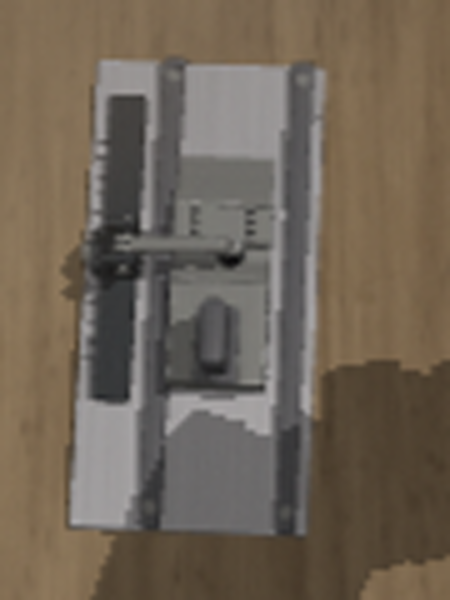

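```bash
python3 - <<'E'
from h import *
T=load('t10.png');S=load('s10.png')
ft=lambda p:(p[0]/5+255-.4,p[1]/5+145-.4); fs=lambda p:(p[0]/6+220-.4,p[1]/6+165-.4)
q=lambda n,v:print(n,np.round(v*1000,1))
q('blunt L z30',onplane(T,*ft((165,385)),.030));q('blunt R z30',onplane(T,*ft((265,387)),.030))
q('nose L z12',onplane(T,*ft((183,157)),.012));q('nose R',onplane(T,*ft((273,160)),.012))
q('notch ramp top z30 (line)',onplane(T,*ft((220,282)),.030))
q('roller z28 T',onplane(T,*ft((230,255)),.028)); q('roller z28 S',onplane(S,*fs((360,283)),.028))
q('blunt bottomS z8',onplane(S,*fs((433,465)),.008))
# depth heights: arm end and cassette top pieces
for n,p in [('arm',(150,244)),('arm',(180,245)),('arm end',(222,245)),('arm end',(232,245)),('flat top',(220,215)),('rear top',(250,320)),('front flat',(240,225))]:
    q('Tdepth '+n,bydepth(T,*ft(p)))
for n,p in [('arm',(300,293)),('arm',(340,262)),('arm',(365,250)),('flat',(330,250)),('rear',(370,340))]:
    q('Sdepth '+n,bydepth(S,*fs(p)))
T0=load('top0.png'); f0=lambda p:(p[0]/4.8+255-.4,p[1]/4.8+140-.4)
for p in [(160,258),(190,260),(210,262)]: q('T0 arm',bydepth(T0,*f0(p)))
E
```

```text
blunt L z30 [515.8 129.   30. ]
blunt R z30 [514.3  82.7  30. ]
nose L z12 [630.5 122.   12. ]
nose R [628.4  78.4  12. ]
notch ramp top z30 (line) [564.3 103.4  30. ]
roller z28 T [577.7  98.8  28. ]
roller z28 S [574.6 100.6  28. ]
blunt bottomS z8 [514.5 127.4   8. ]
Tdepth arm [579.5 135.   44.9]
Tdepth arm [578.7 121.1  45.4]
Tdepth arm end [578.  101.6  47.3]
Tdepth arm end [579.   97.2  42.8]
Tdepth flat top [596.7 103.3  29.9]
Tdepth rear top [545.9  89.5  30.3]
Tdepth front flat [593.1  94.1  24.6]
Sdepth arm [576.5 125.7  43.9]
Sdepth arm [574.5 109.1  46.9]
Sdepth arm [575.3  96.9  41.8]
Sdepth flat [591.9  97.9  28.7]
Sdepth rear [554.7 115.6  28.5]
T0 arm [579.7 127.4  43.9]
T0 arm [578.4 112.9  44.5]
T0 arm [576.6 103.1  47.5]
```

```bash
python3 - <<'E'
from h import *
a=cv2.imread('pics/scene0.png').astype(int);b=cv2.imread('pics/s10.png').astype(int)
d=np.abs(a-b).max(2)
for n,(x0,x1,y0,y1) in dict(dish=(318,408,262,345),brush=(374,412,218,264),bur=(178,226,170,214),drop=(268,288,112,152),cup=(228,252,150,176),sciss=(388,470,203,275)).items(): print(n,(d[y0:y1,x0:x1]>40).mean().round(3))
ctrl.close_job()
E
```

```text
dish 0.375
brush 0.0
bur 0.0
drop 0.0
cup 0.0
sciss 0.0
the job is handed in; nothing more can be done
```

```bash
python3 - <<'E'
import cv2,numpy as np
f=lambda n,c:cv2.resize(cv2.imread('pics/'+n)[c[0]:c[1],c[2]:c[3]],(390,300))
c=(250,360,300,440);t=(260,335,220,340)
cv2.imwrite('pics/dish.png',np.vstack([np.hstack([f('scene0.png',c),f('s10.png',c)]),np.hstack([f('top0.png',t),f('t10.png',t)])]))
E
```

```text
(no output)
```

View pics/dish.png

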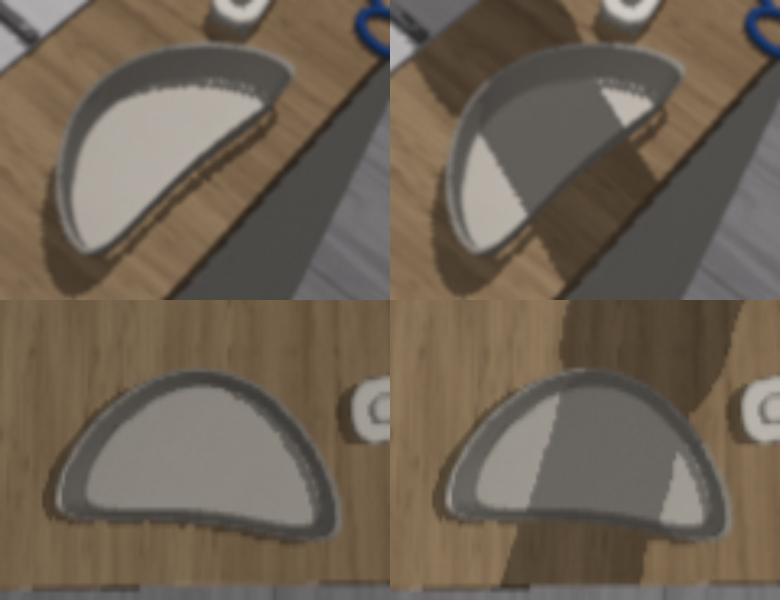

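The cassette is in the stand with the finger's roller in its cross notch, and the job is handed in at about 20 s of the 72 s. I picked the cassette up by its grip, set it flat between the rails with the slope towards the finger, and slid it under. I then let go and moved the arm clear.

**By feel:** The wrist force along the slide dropped once the roller reached the flat top. It then turned to about +5 N forward as the roller dropped into the notch. A gentle pull back met about 4.6 N, consistent with the upright wall.

**By camera, after release:**
- **Position:** The roller sits 7.5 to 8 mm ahead of the cassette's origin in the top view (5 to 6 mm in the scene view, a rougher reading). The notch point is at 8 mm.
- **Finger:** The finger's height is within about 1 mm of its rest reading, not the 12 mm or so it would show on the cassette's top. I expected a rise of about 4 mm, so this check was too coarse to confirm the notch depth itself.
- **Cassette:** It lies flat between the rails.
- **Other things:** The brush, bur block, dropper, cup and scissors look unchanged. The picture check flagged the dish, but that was the arm's shadow; its outline had not moved. I confirmed that only after handing in.

**What went less well:** At the start of the slope the cassette stuck. The arm's own give made it press down about 17 N, and the push read up to 16 N at the wrist, part of it friction on the plate. That is slightly over the stated 3 to 15 N for sliding and below the 25 N that bends the finger. I eased the downward force and went on in small steps, after which the push stayed below 15 N. The readings come only at the end of each move, so short peaks between them were not seen.

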